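# Open the guarded test bay holding the control unit

## Task

Open the bench test bay that holds the opened control unit with the green circuit board, the one with the orange latch knob: lift its latch bar up out of the catch, swing the gate wide open towards the robot, to about 70 degrees, and let go so that the bar drops level again. Leave the other bay, with the blue knob, latched.

Things in the scene. Friction and masses are not known exactly. Their poses are not given: they have to be found in the camera images.
- unit_bay_knob (a point): Centre of the orange 26 mm ball knob, 162 mm above the table when latched, on an 8 mm upright stem, 38 mm above the top of the latch bar; all else on the bay is 130 mm high or less, so pinch it from above at any yaw. Frame when latched: x level, square to the gate, into the bay; y level, along the bar to its pivot and the gate's hinge; z up. It turns with bar and gate.
- unit_bay_gate (a joint): Gate of the clear aluminium-framed bay (220 wide, 200 deep, 130 high), on the robot's side. Rad: 0 shut, 1.7 stop. It opens towards the robot, clockwise from above, and stays where left; carries the latch bar. Upright hinge axis 170 mm along +y and 10 mm along +x of the latched knob's frame (the gate's left edge seen from the robot). The latched bar blocks it.
- unit_bay_latch (a joint): That gate's flat brass latch bar (150 x 8 x 12 mm, about 100 g with knob). Lift, rad: 0 level, 0.8 stop; falls back when let go. Level pivot 95 mm along +y, 44 mm below the ball's centre: the ball tips towards the hinge as it rises. The nose, 40 mm past the knob, sits in a catch on the right post, lip 14 mm above the bar's underside: raise the knob 12 mm at least, 25 is ample.
- relay_bay_latch (a joint): Lift of the latch bar of the other, like bay (blue knob, black ribbed module inside), rad: 0 latched, resting in its catch. To be left alone.

How it is judged (in metres and radians):
On the way, in this order (a step that is already met when the one before it is completed fails the run):
1. the orange-knobbed latch bar is lifted clear of its catch (more than 0.12 rad) with the gate still shut (within 0.15 rad) (value of joint unit_bay_latch above 0.12 rad and value of joint unit_bay_gate below 0.15 rad), for 0.05 s.
2. its gate is swung open past 1.0 rad (value of joint unit_bay_gate above 1 rad), for 0.1 s.
At the end, for the whole second after the job is handed in: The gate of the bay with the orange knob stands still, open by more than 1.0 rad (57 degrees); its latch bar has dropped back level (within 0.06 rad); the other bay's latch bar is down in its catch (within 0.06 rad) (value of joint unit_bay_gate above 1 rad and velocity of joint unit_bay_gate between -0.05 and 0.05 rad/s and value of joint each of unit_bay_latch, relay_bay_latch below 0.06 rad); the robot touches nothing.
It fails at once if the other bay's latch bar was lifted (more than 0.1 rad) (value of joint relay_bay_latch above 0.1 rad).
It also fails if it takes over 35 s, if anything falls off the work surface, if the arm or the gripper's body presses on something with over 40 N, if the wrist force passes 120 N, or if a joint passes its speed limit or range.

## Robot

A 7-joint arm with a two-finger parallel gripper is mounted at the origin on the work surface. World frame = base frame: x ahead of the robot, y to its left, z up, the work surface at z = 0. Lengths are in m, angles in degrees, forces in N, time in s.
With the tool pointing down it reaches from about 0.425 to 0.875 m from the base axis. Payload 4.7 kg.
Tool frame: the origin (TCP) lies at the very end of the fingers, on their centre line; the grasp point (between the pads) lies 19 mm behind it; y points along the fingers, x is the direction in which the jaws open and shut, and the axes are right-handed (so a half turn about y gives the same grasp; the last joint's range is limited). The gripper opens to 87 mm and grips with 3 to 60 N. Pads are 19 mm wide; open, the fingers measure 117 mm over their backs; the gripper's body (75 mm by 190 mm) begins 51 mm behind the grasp point.
Start: joints at [65.724, 18.392, -4.016, 83.108, 1.295, 78.541, -3.26], TCP at [0.276, -0.589, 0.223] pointing down, gripper open.
Joint ranges: [-163.93, 163.93], [-17.29, 119.83], [-79.2, 71.16], [3.27, 140.29], [-89.18, 269.18], [5.43, 117.66], [-154.24, 154.24]. Speed limits (degrees/s): [147.25, 147.25, 180, 180, 180, 180, 180].

## Interface

Orientations are given as a 3x3 rotation matrix whose columns are the frame's x, y, z axes.
In Python, from station import * gives the robot as it stands.
- The arm moves only by the tool jog_arm, never from a script. Its arguments are lists of equal length, an entry for each row: "gripper": the finger opening in mm, from 0 to 87; "travel": the shift along the tool's x, y, z in units of 25 mm (1.0 is 25 mm), a list of three; "rot": the turn, a rotation vector about the tool's x, y, z in units of 8 degrees (1.0 is 8 degrees), a list of three. In form: {"gripper": [gripper, ...], "travel": [[x, y, z], ...], "rot": [[ax, ay, az], ...]}. A call has 1 to 12 rows; each row shifts and turns the commanded pose from where the row before left it, along the tool's axes as they then stand; what a row does not reach is not made up. A row lasts 1/10 s, in which the tool goes at most 50 mm and 8.59 degrees, less where a joint would pass 70% of its speed; a pose out of reach is approached as far as the arm can. A call is refused whole if a number of a shift passes 1 or a number of a turn 1, either way. A call with a gripper value outside its range is refused whole. The fingers move at their own pace and stop on an object; "newtons" is the grip in N (left out, the last holds). Time passes only in rows, so rows that do not move let the fingers close. It gives the time, the measured TCP pose, the force and the opening at its end, in the units of the state.
- read_state(): the state, without advancing time (a new reading comes with each control period).
- snapshot(name): name is "scene" or "top" or "wrist"; returns the picture (400x640x3 uint8, red, green, blue); there is no depth.
- camera_params(name): a dict with "fx", "fy", "cx", "cy" (pixels), "k1" (the pictures are not rectified: a ray, as slopes to the right and down, at radius r is drawn at 1 + k1 r^2 times it, then the intrinsics apply), "world_from_camera" (4x4, takes a point from camera to world coordinates); the wrist camera has in their place "mount" (4x4, takes a point from camera to tool coordinates, whose origin is the TCP and whose axes are the tool frame's). Camera axes: x right, y up, looking along -z (the intrinsics and any distortion apply to the point x, -y, -z); pixel columns grow to the right and rows downward; lengths in m; the calibration is good to about 2 mm. A picture is of the moment at which its call begins: read the wrist's pose just before it. camera_params takes no time and is no camera call.
- job_done(): hands the job in, once; it reports no verdict.
The state is a dict: "clock": time; "joint_positions": joint angles; "joint_velocities": joint speeds; "tau": joint torques, N m; "eef_pos": TCP position; "tcp_rot": TCP orientation; "force": force on the tool from outside, world axes, zero at the start; "ft_torque": the same for the moment, N m; "width": opening from 0.0 (shut) to 1.0 (fully open).
Only numpy, scipy, OpenCV 4.12 (cv2) and the standard library are available. Lean on these libraries where they do the work, as an engineer would, in place of code of your own. Each camera call takes 0.05 s, during which the arm holds its last target. There are 200 camera calls.

## Working session

There is one attempt and no reset: what is moved stays moved. The work goes in short steps, Python scripts to look and compute and a tool call to move; the robot and the scene stay as the last step left them, time stands still between calls to the robot, and variables do not carry over. Pictures are saved under pics/ and viewed, about 8 in all and at most 12, crops included, and the job is handed in when it is done.

Besides the shell and the picture viewer there is one more tool, called after "Request:" as a command line: name --argument value ..., lists and objects as JSON in quotes. jog_arm: Moves the arm, as the interface text tells. Its arguments: {"type":"object","properties":{"gripper":{"type":"array","items":{"type":"number"}},"travel":{"type":"array","items":{"type":"array","items":{"type":"number"}}},"rot":{"type":"array","items":{"type":"array","items":{"type":"number"}}},"newtons":{"type":"number"}},"required":["gripper","travel","rot"]}

```bash
mkdir -p pics
cat > h.py <<'E'
from station import *
import numpy as np, cv2
def ray(name,u,v,st=None):
    c=camera_params(name)
    d=np.array([(u-c["cx"])/c["fx"],(v-c["cy"])/c["fy"]]); s=d.copy()
    for _ in range(20): s=d/(1+c["k1"]*(s@s))
    if "mount" in c:
        T=np.eye(4);T[:3,:3]=np.array(st["tcp_rot"]);T[:3,3]=st["eef_pos"];M=T@np.array(c["mount"])
    else: M=np.array(c["world_from_camera"])
    r=M[:3,:3]@np.array([s[0],-s[1],-1]); return M[:3,3],r/np.linalg.norm(r)
def onz(name,u,v,z,st=None):
    o,r=ray(name,u,v,st); return o+r*(z-o[2])/r[2]
def two(a,b):
    (o,r),(p,q)=a,b
    t=np.linalg.lstsq(np.c_[r,-q],p-o,rcond=None)[0]
    A,B=o+t[0]*r,p+t[1]*q; return (A+B)/2,np.linalg.norm(A-B)
def blobs(im,lo,hi,n=4):
    h=cv2.cvtColor(im,cv2.COLOR_RGB2HSV); m=cv2.inRange(h,lo,hi)
    k,_,s,c=cv2.connectedComponentsWithStats(m); i=[j for j in np.argsort(-s[:,4]) if j][:n]
    return [(c[j].round(1).tolist(),s[j].tolist()) for j in i if s[j,4]>8]
E
python3 - <<'E'
from h import *
a=snapshot("scene");b=snapshot("top")
cv2.imwrite("pics/a.png",np.vstack([a,b])[...,::-1][:, :])
for n,i in(("scene",a),("top",b)):
    cv2.imwrite(f"pics/{n}.png",i[...,::-1]); print(n,"or",blobs(i,(5,140,90),(20,255,255)),"bl",blobs(i,(95,140,60),(125,255,255)))
s=read_state();print(s)
E
```

```text
scene or [([370.1, 221.9], [364, 216, 14, 13, 144]), ([195.8, 381.3], [167, 366, 55, 34, 60]), ([214.3, 389.7], [190, 380, 42, 20, 55])] bl [([586.8, 39.8], [522, 0, 118, 99, 8841]), ([98.4, 136.9], [63, 97, 74, 81, 3364]), ([149.4, 278.1], [116, 240, 71, 78, 1457]), ([264.0, 48.4], [240, 31, 49, 36, 1252])]
top or [([243.6, 209.7], [238, 204, 13, 12, 119]), ([202.0, 33.0], [181, 33, 43, 1, 43])] bl [([607.2, 40.3], [576, 11, 64, 60, 3290]), ([139.0, 53.4], [102, 26, 72, 51, 1871]), ([346.8, 54.2], [316, 25, 64, 52, 1495]), ([509.2, 247.1], [495, 229, 31, 37, 348])]
{'clock': 0.1, 'joint_positions': array([65.72439842, 18.43714665, -4.01534152, 83.16783471,  1.29536976,
       78.53975362, -3.26110586]), 'joint_velocities': array([ 0.05573478, -0.12649373,  0.04909327, -0.23615726, -0.02648158,
        0.10685278,  0.0011466 ]), 'tau': array([ 5.37917531e-04, -4.92570591e+01, -4.05446347e-01, -3.13397670e+01,
       -6.41680718e-02,  3.95071541e-02,  4.52867482e-05]), 'eef_pos': array([ 0.27530417, -0.58827931,  0.22154507]), 'tcp_rot': array([[ 4.23945524e-01, -8.27564621e-04,  9.05687312e-01],
       [-9.05686026e-01,  1.52977095e-03,  4.23946320e-01],
       [-1.73633712e-03, -9.99998487e-01, -1.00974165e-04]]), 'force': array([ 0.36308076,  0.87743322, -0.6216751 ]), 'ft_torque': array([-0.02991499, -0.02836449, -0.00516871]), 'width': 1.0005844467528422}
```

View pics/scene.png

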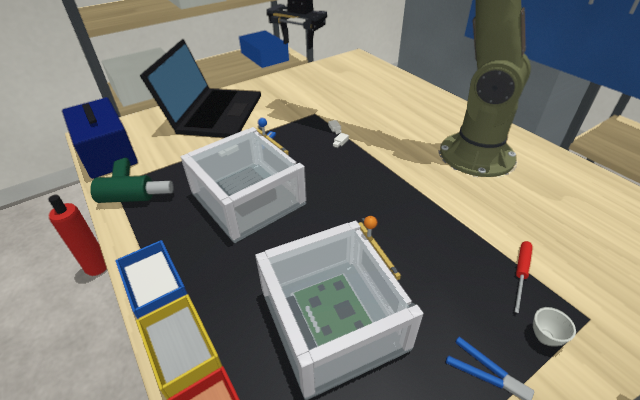

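View pics/top.png

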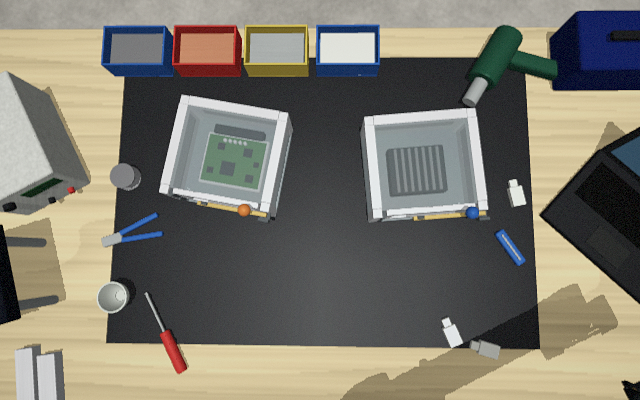

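The scene and top views agree: the orange knob is at scene (370,222) and top (244,210), on the green-board bay at the left. The blue knob is at top (473,213). Next I'll get the knob position and the bay yaw.

Run:
```python
from h import *
K,e=two(ray("scene",369.9,222.1),ray("top",243.6,209.7));print("knob2",K.round(4),e.round(4)); print("top z",onz("top",243.6,209.7,.162).round(4), "scene z",onz("scene",370.1,221.9,.162).round(4))
for p in [(164,190),(182,97),(292,113),(270,216)]: print(p,onz("top",*p,.13).round(3))
b=cv2.imread("pics/top.png")[...,::-1].copy()
h=cv2.cvtColor(b,cv2.COLOR_RGB2HSV);m=cv2.inRange(h,(15,100,90),(30,255,255));m[:195]=0;m[225:]=0;m[:,:180]=0;m[:,290:]=0
v,u=np.nonzero(m);P=np.array([onz("top",x,y,.118)[:2] for x,y in zip(u,v)])
c=P.mean(0);d=np.linalg.svd(P-c)[2][0];d*=np.sign(d[1]);print(len(P),c,d,np.degrees(np.arctan2(-d[0],d[1])),((P-c)@d).min(),((P-c)@d).max())
print("blue",onz("top",473,213,.162))
c=camera_params("wrist");print(np.array(c["mount"]).round(3),c["fx"])
```

```text
knob2 [0.5681 0.1528 0.1612] 0.0022
top z [0.5672 0.1534 0.162 ] scene z [0.5688 0.1525 0.162 ]
(164, 190) [0.611 0.331 0.13 ]
(182, 97) [0.817 0.303 0.13 ]
(292, 113) [0.781 0.061 0.13 ]
(270, 216) [0.557 0.104 0.13 ]
217 [0.57306236 0.18673096] [0.16545159 0.98621791] -9.523469097271835 -0.07425528232618812 0.07767745628105366
blue [ 0.56373992 -0.30875578  0.162     ]
[[ 1.     0.     0.     0.001]
 [-0.     0.282 -0.959 -0.163]
 [-0.     0.959  0.282  0.078]
 [ 0.     0.     0.     1.   ]] 356.0168335126473
```

Knob is at about (0.568, 0.153, 0.162), bay yaw about -9.5°, hinge at about (0.606, 0.319). I'll raise the arm first, then travel above the knob.

Request:
jog_arm --gripper '[87, 87, 87, 87, 87, 87, 87, 87, 87, 87, 87, 87]' --travel '[[0, -1, 0], [0, -1, 0], [0, -1, 0], [-0.95, 0, 1], [-0.95, 0, 1], [-0.95, 0, 1], [-0.95, 0, 1], [-0.95, 0, 1], [-0.95, 0, 1], [-0.95, 0, 1], [-0.95, 0, 1], [-0.95, 0, 1]]' --rot '[[0, 0, 0], [0, 0, 0], [0, 0, 0], [0, 0, 0], [0, 0, 0], [0, 0, 0], [0, 0, 0], [0, 0, 0], [0, 0, 0], [0, 0, 0], [0, 0, 0], [0, 0, 0]]'

```text
clock: 1.3
eef_pos: [0.3888, -0.2982, 0.2972]
tcp_rot: [[0.424, -0.0, 0.906], [-0.906, 0.0, 0.424], [-0.0, -1.0, -0.0]]
force: [0.0, 0.5, 1.0]
width: 1.002
```

Request:
jog_arm --gripper '[87, 87, 87, 87, 87, 87, 87, 87, 87, 87, 87, 87]' --travel '[[-0.95, 0, 1], [-0.95, 0, 1], [-0.95, 0, 1], [-0.95, 0, 1], [-0.95, 0, 1], [-0.95, 0, 1], [-0.95, 0, 1], [-0.95, 0, 1], [-0.95, 0, 1], [-0.95, 0, 1], [-0.95, 0, 1], [-0.95, 0, 1]]' --rot '[[0, 0, 0], [0, 0, 0], [0, 0, 0], [0, 0, 0], [0, 0, 0], [0, 0, 0], [0, 0, 0], [0, 0, 0], [0, 0, 0], [0, 0, 0], [0, 0, 0], [0, 0, 0]]'

```text
clock: 2.5
eef_pos: [0.5397, 0.0867, 0.2972]
tcp_rot: [[0.424, -0.0, 0.906], [-0.906, -0.0, 0.424], [0.0, -1.0, -0.001]]
force: [1.1, -0.2, 1.1]
width: 0.997
```

Request:
jog_arm --gripper '[87, 87, 87, 87, 87, 87, 87, 87, 87, 87, 87]' --travel '[[-0.95, 0, 1], [-0.95, 0, 1], [0, 0, 0], [0, 0, 0], [0, 0, 0], [0, 0, 0], [0, 0, 0], [0, 0, 0], [0, 0, 0], [0, 0, 0], [0, 0, 0]]' --rot '[[0, 0, 0], [0, 0, 0], [0, -1, 0], [0, -1, 0], [0, -1, 0], [0, -1, 0], [0, -1, 0], [0, -1, 0], [0, -0.95, 0], [0, 0, 0], [0, 0, 0]]'

```text
clock: 3.6
eef_pos: [0.5646, 0.1496, 0.2972]
tcp_rot: [[0.986, -0.001, 0.165], [-0.165, -0.0, 0.986], [-0.001, -1.0, -0.0]]
force: [0.2, -0.7, -0.4]
width: 0.998
```

```bash
cat > look.py <<'E'
from h import *
import sys
s=read_state();w=snapshot("wrist");cv2.imwrite(f"pics/{sys.argv[1]}.png",w[...,::-1])
K=[]
for b in blobs(w,(5,150,90),(16,255,255),2): print(b,onz("wrist",*b[0],float(sys.argv[2]),s).round(4))
R=np.array(s["tcp_rot"]);print("tcp",np.round(s["eef_pos"],4),"yaw",np.degrees(np.arctan2(R[1,0],R[0,0])).round(2),"q",s["joint_positions"].round(1),s["clock"])
print(R.round(3).tolist(),s["force"].round(1),s["width"].round(3))
E
python3 look.py w1 .162
```

```text
([318.8, 179.3], [305, 164, 29, 31, 676]) [0.5689 0.153  0.162 ]
([44.4, 64.5], [24, 41, 44, 43, 143]) [0.3606 0.288  0.162 ]
tcp [0.5646 0.1496 0.2972] yaw -9.51 q [ 25.4  14.6 -51.6  84.7  11.4  86.2 -35.5] 3.6Traceback (most recent call last):
  File "look.py", line 7, in <module>
    print(R.round(3).tolist(),s["force"].round(1),s["width"].round(3))
                                                  ^^^^^^^^^^^^^^^^
AttributeError: 'float' object has no attribute 'round'
```

View pics/w1.png

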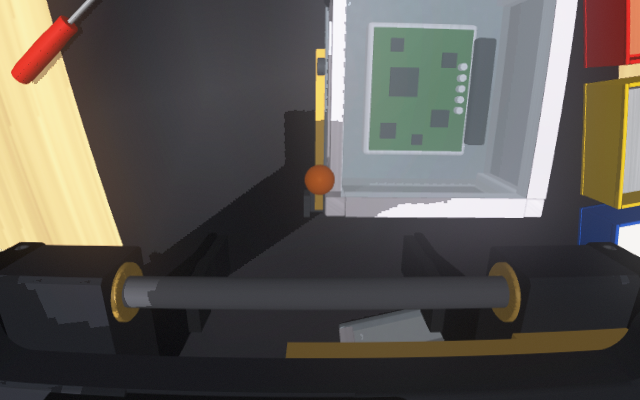

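The wrist view shows the orange knob at (319,179), with the bar running vertically in the picture, so the jaws are square to the gate. The wrist fix of (0.569, 0.153) agrees with the first one. I'll correct, descend and pinch.

Request:
jog_arm --gripper '[87, 87, 87, 87, 87, 87, 87, 87]' --travel '[[0.15, 1, 0.16], [0, 1, 0], [0, 1, 0], [0, 1, 0], [0, 1, 0], [0, 0.8, 0], [0, 0.35, 0], [0, 0, 0]]' --rot '[[0, 0, 0], [0, 0, 0], [0, 0, 0], [0, 0, 0], [0, 0, 0], [0, 0, 0], [0, 0, 0], [0, 0, 0]]'

```text
clock: 4.45
eef_pos: [0.5683, 0.1528, 0.1426]
tcp_rot: [[0.987, -0.002, 0.163], [-0.163, -0.001, 0.987], [-0.002, -1.0, -0.001]]
force: [0.5, 0.2, 0.3]
width: 1.001
```

Request:
jog_arm --gripper '[24, 24, 24, 24, 24, 24, 24, 24, 24, 24]' --travel '[[0, 0, 0], [0, 0, 0], [0, 0, 0], [0, 0, 0], [0, 0, 0], [0, 0, 0], [0, 0, 0], [0, 0, 0], [0, 0, 0], [0, 0, 0]]' --rot '[[0, 0, 0], [0, 0, 0], [0, 0, 0], [0, 0, 0], [0, 0, 0], [0, 0, 0], [0, 0, 0], [0, 0, 0], [0, 0, 0], [0, 0, 0]]' --newtons 20

```text
clock: 5.45
eef_pos: [0.5686, 0.1532, 0.1437]
tcp_rot: [[0.987, -0.001, 0.162], [-0.162, -0.0, 0.987], [-0.001, -1.0, -0.0]]
force: [-1.0, -0.5, 0.7]
width: 0.288
```

Request:
jog_arm --gripper '[24, 24, 24, 24, 24, 24]' --travel '[[0, -0.26, 0.13], [0, -0.25, 0.15], [0, -0.24, 0.17], [0, -0.23, 0.18], [0, 0, 0], [0, 0, 0]]' --rot '[[0, 0, 0], [0, 0, 0], [0, 0, 0], [0, 0, 0], [0, 0, 0], [0, 0, 0]]'

```text
clock: 6.05
eef_pos: [0.5715, 0.1688, 0.1684]
tcp_rot: [[0.987, -0.0, 0.161], [-0.161, -0.0, 0.987], [-0.0, -1.0, -0.0]]
force: [-1.8, 0.2, -1.1]
width: 0.281
```

```bash
sed -i 's/s\["width"\].round(3)/s["width"]/' look.py; python3 look.py w2 .187
python3 - <<'E'
from h import *
a=snapshot("scene");cv2.imwrite("pics/s2.png",cv2.resize(a[150:330,250:470],None,fx=3,fy=3)[...,::-1])
E
```

```text
([315.1, 261.2], [288, 241, 56, 36, 1651]) [0.5727 0.1726 0.187 ]
tcp [0.5715 0.1688 0.1684] yaw -9.29 q [ 21.9  20.5 -50.1  93.9  16.3  73.3 -40.4] 6.05
[[0.987, -0.0, 0.161], [-0.161, -0.0, 0.987], [-0.0, -1.0, -0.0]] [-1.8  0.2 -1.1] 0.28063873039136644
```

View pics/s2.png

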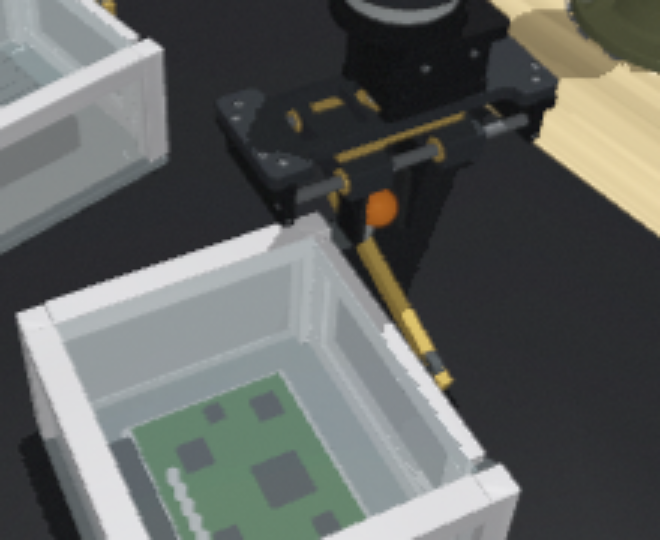

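The crop shows the bar tilted up, with the ball at (380,208) between the fingers, so the latch is raised about 25 mm and the gate is still shut. I'll start along the arc with the tool turning with the gate, taking a few rows first and then checking.

Request:
jog_arm --gripper '[24, 24, 24, 24, 24]' --travel '[[-0.43, 0, 0.043], [-0.43, 0, 0.043], [-0.43, 0, 0.043], [-0.43, 0, 0.043], [0, 0, 0]]' --rot '[[0, 0.5, 0], [0, 0.5, 0], [0, 0.5, 0], [0, 0.5, 0], [0, 0, 0]]'

```text
clock: 6.65
eef_pos: [0.5307, 0.185, 0.1684]
tcp_rot: [[0.905, 0.001, 0.426], [-0.426, -0.0, 0.905], [0.001, -1.0, 0.0]]
force: [0.8, 0.7, -1.9]
width: 0.281
```

```bash
cat > arc.py <<'E'
from h import *
s=read_state();R=np.array(s["tcp_rot"]);d=np.array(s["eef_pos"])[:2]-[.6062,.3194]
a0=np.array([.5715,.1688])-[.6062,.3194]
print("r",np.linalg.norm(d),np.linalg.norm(a0),"open",np.degrees(np.arctan2(a0[1],a0[0])-np.arctan2(d[1],d[0]))%360,"yaw",np.degrees(np.arctan2(R[1,0],R[0,0])),"in tool",R.T@np.r_[d,0],s["joint_positions"].round(1),s["force"].round(1),s["width"],s["clock"])
E
python3 arc.py
```

```text
r 0.15411539108882666 0.15454594786017523 open 16.33996335471586 yaw -25.243400730958097 in tool [-1.09430005e-02 -4.74967789e-05 -1.53726388e-01] [ 20.9  15.3 -49.3  98.7  12.2  71.6 -56.6] [ 0.8  0.7 -1.9] 0.28147016407576764 6.65
```

The arc tracks well, with radius and yaw both consistent, so I'll continue to about 72°.

Request:
jog_arm --gripper '[24, 24, 24, 24, 24, 24, 24, 24, 24]' --travel '[[-0.43, 0, 0.043], [-0.43, 0, 0.043], [-0.43, 0, 0.043], [-0.43, 0, 0.043], [-0.43, 0, 0.043], [-0.43, 0, 0.043], [-0.43, 0, 0.043], [-0.43, 0, 0.043], [0, 0, 0]]' --rot '[[0, 0.5, 0], [0, 0.5, 0], [0, 0.5, 0], [0, 0.5, 0], [0, 0.5, 0], [0, 0.5, 0], [0, 0.5, 0], [0, 0.5, 0], [0, 0, 0]]'

```text
clock: 7.55
eef_pos: [0.4715, 0.246, 0.1684]
tcp_rot: [[0.543, 0.002, 0.84], [-0.84, 0.002, 0.543], [-0.0, -1.0, 0.002]]
force: [2.5, 1.8, -3.9]
width: 0.281
```

```bash
python3 arc.py
```

```text
r 0.15338602291051714 0.15454594786017523 open 48.43720818549362 yaw -57.128853998406086 in tool [-0.01145669 -0.00035914 -0.15295714] [ 14.   10.3 -48.6 102.8   8.2  70.4 -93.9] [ 2.5  1.8 -3.9] 0.2809207176731818 7.55
```

Request:
jog_arm --gripper '[24, 24, 24, 24, 24, 24, 24, 24]' --travel '[[-0.43, 0, 0.03], [-0.43, 0, 0.03], [-0.43, 0, 0.03], [-0.43, 0, 0.03], [-0.43, 0, 0.03], [-0.3, 0, 0.03], [0, 0, 0], [0, 0, 0]]' --rot '[[0, 0.5, 0], [0, 0.5, 0], [0, 0.5, 0], [0, 0.5, 0], [0, 0.5, 0], [0, 0.35, 0], [0, 0, 0], [0, 0, 0]]'

```text
clock: 8.35
eef_pos: [0.4536, 0.3017, 0.1681]
tcp_rot: [[0.174, 0.003, 0.985], [-0.985, 0.001, 0.174], [-0.001, -1.0, 0.003]]
force: [4.4, 2.0, -6.4]
width: 0.283
```

```bash
python3 arc.py; python3 look.py w3 .187
python3 - <<'E'
from h import *
a=snapshot("scene");cv2.imwrite("pics/s3.png",cv2.resize(a[150:350,250:470],None,fx=2.7,fy=2.7)[...,::-1])
E
```

```text
r 0.1535911835728149 0.15454594786017523 open 70.42103054295603 yaw -79.98463994146014 in tool [-0.00913986 -0.00046581 -0.15331829] [   6.3   12.1  -47.7  101.2    9.6   70.7 -123.9] [ 4.4  2.  -6.4] 0.28328417671269784 8.35
([315.3, 261.0], [288, 241, 56, 36, 1672]) [0.4588 0.3019 0.187 ]
tcp [0.4536 0.3017 0.1681] yaw -79.98 q [   6.3   12.1  -47.7  101.2    9.6   70.7 -123.9] 8.35
[[0.174, 0.003, 0.985], [-0.985, 0.001, 0.174], [-0.001, -1.0, 0.003]] [ 4.4  2.  -6.4] 0.28328417671269784
```

View pics/s3.png

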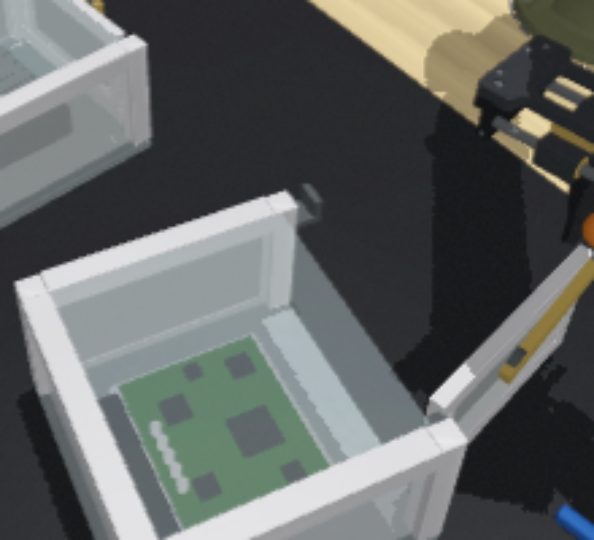

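The gate is open about 70°, with the bar still raised. I'll lower the bar level, release, and rise straight up.

Request:
jog_arm --gripper '[24, 24, 24, 24, 24, 24]' --travel '[[0, 0.23, -0.18], [0, 0.24, -0.17], [0, 0.25, -0.15], [0, 0.22, -0.11], [0, 0, 0], [0, 0, 0]]' --rot '[[0, 0, 0], [0, 0, 0], [0, 0, 0], [0, 0, 0], [0, 0, 0], [0, 0, 0]]'

```text
clock: 9.05
eef_pos: [0.4381, 0.2986, 0.1449]
tcp_rot: [[0.172, 0.003, 0.985], [-0.985, -0.0, 0.172], [0.001, -1.0, 0.003]]
force: [5.3, 0.9, -3.6]
width: 0.285
```

Request:
jog_arm --gripper '[40, 60, 87, 87, 87, 87, 87, 87]' --travel '[[0, 0, 0], [0, 0, 0], [0, 0, 0], [0, 0, 0], [0, 0, 0], [0, 0, 0], [0, 0, 0], [0, 0, 0]]' --rot '[[0, 0, 0], [0, 0, 0], [0, 0, 0], [0, 0, 0], [0, 0, 0], [0, 0, 0], [0, 0, 0], [0, 0, 0]]'

```text
clock: 9.85
eef_pos: [0.4362, 0.2995, 0.1448]
tcp_rot: [[0.172, -0.0, 0.985], [-0.985, -0.0, 0.172], [0.0, -1.0, -0.0]]
force: [0.6, -0.1, 0.5]
width: 0.922
```

Request:
jog_arm --gripper '[87, 87, 87, 87, 87, 87, 87, 87]' --travel '[[0, 0, 0], [0, -0.5, 0], [0, -1, 0], [0, -1, 0], [0, -1, 0], [0, -1, 0], [0, -1, 0], [0, 0, 0]]' --rot '[[0, 0, 0], [0, 0, 0], [0, 0, 0], [0, 0, 0], [0, 0, 0], [0, 0, 0], [0, 0, 0], [0, 0, 0]]'

```text
clock: 10.65
eef_pos: [0.4376, 0.3011, 0.2868]
tcp_rot: [[0.172, 0.006, 0.985], [-0.985, 0.003, 0.172], [-0.002, -1.0, 0.007]]
force: [0.3, 1.4, -0.6]
width: 0.995
```

```bash
python3 look.py w4 .162
python3 - <<'E'
from h import *
a=snapshot("scene");cv2.imwrite("pics/s4.png",a[...,::-1]);t=snapshot("top")
for n,i in(("scene",a),("top",t)):
    for b in blobs(i,(5,140,90),(20,255,255),3):
        print(n,b,onz(n,*b[0],.162).round(4))
E
```

```text
([318.4, 187.8], [304, 173, 30, 31, 716]) [0.4393 0.2982 0.162 ]
tcp [0.4376 0.3011 0.2868] yaw -80.1 q [   8.6    5.2  -48.6   93.2    4.1   83.  -120.5] 10.65
[[0.172, 0.006, 0.985], [-0.985, 0.003, 0.172], [-0.002, -1.0, 0.007]] [ 0.3  1.4 -0.6] 0.9951236760319805
scene ([473.8, 239.4], [467, 233, 15, 14, 162]) [0.4396 0.298  0.162 ]
scene ([195.8, 381.3], [167, 366, 55, 34, 60]) [0.9635 0.253  0.162 ]
scene ([215.2, 389.3], [192, 380, 40, 20, 53]) [0.9453 0.2782 0.162 ]
top ([202.0, 33.0], [181, 33, 43, 1, 43]) [0.9481 0.2553 0.162 ]
```

View pics/s4.png

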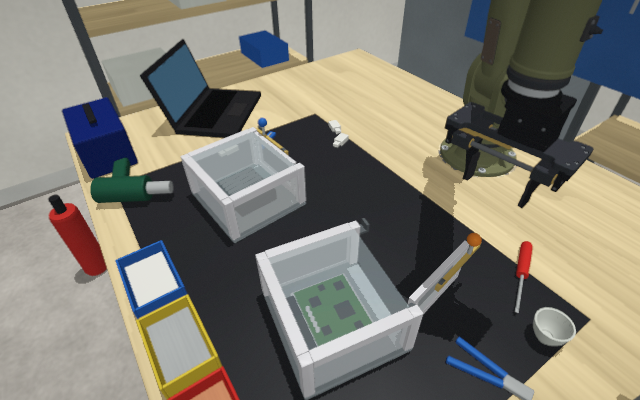

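```bash
python3 -c "
from station import *
print(job_done())"
```

```text
the job is handed in; nothing more can be done
None
```

The orange-knob bay is open. I pinched the knob from above, lifted the latch bar about 25 mm with the gate shut, and swung the gate about 70° towards the robot. Then I lowered the bar, let go, rose about 140 mm straight up and handed in at about 10.8 s on the clock.

**Last checks:**
- **Gate and bar:** the wrist and scene cameras agree to about 0.3 mm on the knob, at (0.439, 0.298) with its height taken as the level 0.162 m. It lies about 168 mm from the estimated hinge (170 mm expected), so the bar is level and the gate is at about 70°.
- **Contact:** the gripper is open and clear of the knob, and the wrist force reads about zero. The largest reported force was about 8 N.
- **Blue-knob bay:** I never went near it, and it looks unchanged in the last picture; I did not measure its latch.
- **Did not work:** the top camera could not confirm the final pose. It found no knob, probably because the arm blocked its view.

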